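Move turned parts to the inspection rack in reverse order

ROBOT

A 6-joint arm with a two-finger parallel gripper is mounted at the origin on a cart in front of the work surface, level with it; the furniture and walls round the work are solid. World frame = base frame: x ahead of the robot, y to its left, z up, the work surface at z = 0. Lengths are in m, angles in degrees, forces in N, time in s.
With the tool pointing down it reaches from about 0.3 to 0.75 m from the base axis. Payload 8.5 kg.
Tool frame: the origin (TCP) lies between the finger pads, 19 mm behind the fingertips; this is the grasp point; z points along the fingers, y is the line along which they close (so a half turn about z gives the same grasp; the last joint's range is limited). The gripper opens to 85 mm and grips with 20 to 120 N. Pads are 22 mm wide; open, the fingers measure 114 mm over their backs; the gripper's body (76 mm by 85 mm) begins 54 mm behind the grasp point. The pads swing forward as they close: fully open they stand 13 mm farther back than shut.
Start: joints at [-82.523, 21.807, 74.336, -0, 83.858, -12.336], TCP at [0.186, -0.517, 0.25] pointing down, gripper open.
Joint ranges: [-178.18, 178.18], [-50.72, 133.34], [12.68, 142.11], [-81.47, 261.47], [9.98, 163.14], [-165.26, 165.26]. Speed limits (degrees/s): [136.94, 136.94, 180, 180, 180, 180].

INTERFACE

Orientations are given as a 3x3 rotation matrix whose columns are the frame's x, y, z axes.
In Python, from rig import env, optics gives the robot as it stands.
- The arm moves only by the shell command python3 -m jog 'ROWS' [OPENING] [FORCE]. ROWS is JSON, a list of rows, each an object with "linear": the shift along the tool's x, y, z in units of 40 mm (1.0 is 40 mm), a list of three; "roll": the turn about the tool's z in units of 5 degrees (1.0 is 5 degrees). A call has 1 to 12 rows; each row shifts and turns the commanded pose from where the row before left it, along the tool's axes as they then stand; what a row does not reach is not made up. A row lasts 1/12 s, in which the tool goes at most 41.7 mm and 7.16 degrees, less where a joint would pass 70% of its speed; a pose out of reach is approached as far as the arm can. A call is refused whole if a number of a shift passes 1 or a number of a turn 1, either way. A call with a gripper value outside its range is refused whole. OPENING is the opening, from -1 (shut) to 1 (fully open), set as the call begins (- or left out, the last holds). The fingers move at their own pace and stop on an object; FORCE is the grip in N (left out, the last holds). Time passes only in rows, so rows that do not move let the fingers close. It gives the time, the measured TCP pose, the force, the opening and the grip force at its end, in the units of the state.
- env.observe(): the state, without advancing time (a new reading comes with each control period).
- optics.get_image(name): name is "side" or "top" or "wrist"; returns the picture (400x640x3 uint8, red, green, blue); there is no depth.
- optics.calibration(name): a dict with "fov_y" (degrees; the focal length in pixels is half the picture's height over the tangent of half this angle, whatever the lens; pixels are square), "cx", "cy" (the principal point, pixels), "D" ([k1, k2, p1, p2, k3] as OpenCV has them; the pictures are not rectified), "T" (4x4, takes a point from camera to world coordinates). Camera axes: x right, y down, z forward; pixel columns grow to the right and rows downward; lengths in m; the calibration is good to about 2 mm. A picture is of the moment at which its call begins: read the wrist's pose just before it. calibration takes no time and is no camera call; for the wrist camera it gives the pose at the moment of the call.
- env.close_job(): hands the job in; it is judged then, once.
The state is a dict: "time_s": time; "q": joint angles; "qvel": joint speeds; "joint_efforts": joint torques, N m; "position": TCP position; "tool_rot": TCP orientation; "ft_force": force on the tool from outside, world axes, zero at the start; "wrist_torque": the same for the moment, N m; "grip_width": finger opening in m; "gripper_force": force on a finger pad.
Only numpy, scipy, OpenCV 4.12 (cv2) and the standard library are available. Lean on these libraries where they do the work, as an engineer would, in place of code of your own. Each camera call takes 0.05 s, during which the arm holds its last target. There are 200 camera calls.

TASK

Move the three guide bushings and the guide pin from the dark steel rack to the empty pale aluminium rack, reversing their order: the part at the left end of the dark rack goes to the right end of the aluminium rack, the second from the left goes second from the right, and so on. Stand each one upright in the middle of its own black pad, let go of it, and do not let any of them fall over on the way.

Things in the scene. Friction and masses are not known exactly. Their poses are not given: they have to be found in the camera images.
- rack_full: Dark steel rack, holding the four parts at the start. 340 mm long (y) x 90 mm (x), end lips 22 mm high. Origin: centre of underside, on the bench; fixed; turned at most 0.15 rad, +y to the robot's left. Deck 10 mm high; places at y = +120, +40, -40, -120 mm, x = 0, parted by ribs 5 mm high. On each place lies a pad (pad_*).
- rack_empty: Aluminium rack, empty at the start, nearer or farther than the dark one. 340 mm long (y) x 90 mm (x), end lips 22 mm high. Origin: centre of underside, on the bench; fixed; turned at most 0.15 rad, +y to the robot's left. Deck 10 mm high; places at y = +120, +40, -40, -120 mm, x = 0, parted by ribs 5 mm high. Each place has a fixed round black pad 62 mm across; its top is 13 mm above the bench.
- bushing_medium: Steel guide bushing of middle size with a collar at its top: 39 mm across the collar, 36 mm high. It starts standing upright on its pad on the dark rack, underside 13 mm above the bench. Loose, 0.1 to 0.3 kg. Origin: centre of its underside; z up along its axis. Grip it from above, across the collar with the TCP 8 mm below its top.
- bushing_tall: Tall slim steel guide bushing with a collar at its top: 32 mm across the collar, 52 mm high. It starts standing upright on its pad on the dark rack, underside 13 mm above the bench. Loose, 0.1 to 0.3 kg. Origin: centre of its underside; z up along its axis. Grip it from above, across the collar with the TCP 8 mm below its top.
- bushing_wide: Low wide steel guide bushing with a collar at its top: 49 mm across the collar, 28 mm high. It starts standing upright on its pad on the dark rack, underside 13 mm above the bench. Loose, 0.1 to 0.3 kg. Origin: centre of its underside; z up along its axis. Grip it from above, across the collar with the TCP 6 mm below its top.
- guide_pin: Solid steel guide pin standing on its flat head: head 34 mm across and 9 mm high at the bottom, shank 22 mm across, chamfered top, 60 mm high in all. It starts standing upright on its pad on the dark rack, underside 13 mm above the bench. Loose, 0.1 to 0.3 kg. Origin: centre of its underside; z up along its axis. Grip it from above, across the shank with the TCP 40 mm above its underside.
- pad_medium: Round black rubber pad, 62 mm across, 3 mm thick, under the medium bushing at the start; it is fixed to the dark rack and stays there, its place in the row marking where the medium bushing came from. Origin: centre of its underside, 10 mm above the bench; axes as the rack's.
- pad_tall: Round black rubber pad, 62 mm across, 3 mm thick, under the tall bushing at the start; it is fixed to the dark rack and stays there, its place in the row marking where the tall bushing came from. Origin: centre of its underside, 10 mm above the bench; axes as the rack's.
- pad_wide: Round black rubber pad, 62 mm across, 3 mm thick, under the wide bushing at the start; it is fixed to the dark rack and stays there, its place in the row marking where the wide bushing came from. Origin: centre of its underside, 10 mm above the bench; axes as the rack's.
- pad_pin: Round black rubber pad, 62 mm across, 3 mm thick, under the guide pin at the start; it is fixed to the dark rack and stays there, its place in the row marking where the guide pin came from. Origin: centre of its underside, 10 mm above the bench; axes as the rack's.
Mind the look-alikes: they are no part of the job. What is shaped like the bushing_tall but orange or yellow is not meant. What is shaped like the guide_pin but red is not meant.

How it is judged (in metres and radians):
At the end, for the whole second after the job is handed in: Each part stands upright (within 0.1 rad) on the aluminium rack's pad that mirrors the place it came from (1 to 4, 2 to 3, 3 to 2, 4 to 1 from the left), within 12 mm of the pad's centre along and across the rack and 4 mm of its top; all released and at rest (((y of pad_medium in the frame of rack_full between 0.1 and 0.14 m and y of bushing_medium in the frame of rack_empty between -0.132 and -0.108 m) or (y of pad_medium in the frame of rack_full between 0.02 and 0.06 m and y of bushing_medium in the frame of rack_empty between -0.052 and -0.028 m) or (y of pad_medium in the frame of rack_full between -0.06 and -0.02 m and y of bushing_medium in the frame of rack_empty between 0.028 and 0.052 m) or (y of pad_medium in the frame of rack_full between -0.14 and -0.1 m and y of bushing_medium in the frame of rack_empty between 0.108 and 0.132 m)) and x of bushing_medium in the frame of rack_empty between -0.012 and 0.012 m and z of bushing_medium in the frame of rack_empty between 0.009 and 0.017 m and angle between each of bushing_medium, bushing_tall, bushing_wide, guide_pin's own z axis and vertical below 0.1 rad and linear speed of each of bushing_medium, bushing_tall, bushing_wide, guide_pin below 0.02 m/s and angular speed of each of bushing_medium, bushing_tall, bushing_wide, guide_pin below 0.3 rad/s and ((y of pad_tall in the frame of rack_full between 0.1 and 0.14 m and y of bushing_tall in the frame of rack_empty between -0.132 and -0.108 m) or (y of pad_tall in the frame of rack_full between 0.02 and 0.06 m and y of bushing_tall in the frame of rack_empty between -0.052 and -0.028 m) or (y of pad_tall in the frame of rack_full between -0.06 and -0.02 m and y of bushing_tall in the frame of rack_empty between 0.028 and 0.052 m) or (y of pad_tall in the frame of rack_full between -0.14 and -0.1 m and y of bushing_tall in the frame of rack_empty between 0.108 and 0.132 m)) and x of bushing_tall in the frame of rack_empty between -0.012 and 0.012 m and z of bushing_tall in the frame of rack_empty between 0.009 and 0.017 m and ((y of pad_wide in the frame of rack_full between 0.1 and 0.14 m and y of bushing_wide in the frame of rack_empty between -0.132 and -0.108 m) or (y of pad_wide in the frame of rack_full between 0.02 and 0.06 m and y of bushing_wide in the frame of rack_empty between -0.052 and -0.028 m) or (y of pad_wide in the frame of rack_full between -0.06 and -0.02 m and y of bushing_wide in the frame of rack_empty between 0.028 and 0.052 m) or (y of pad_wide in the frame of rack_full between -0.14 and -0.1 m and y of bushing_wide in the frame of rack_empty between 0.108 and 0.132 m)) and x of bushing_wide in the frame of rack_empty between -0.012 and 0.012 m and z of bushing_wide in the frame of rack_empty between 0.009 and 0.017 m and ((y of pad_pin in the frame of rack_full between 0.1 and 0.14 m and y of guide_pin in the frame of rack_empty between -0.132 and -0.108 m) or (y of pad_pin in the frame of rack_full between 0.02 and 0.06 m and y of guide_pin in the frame of rack_empty between -0.052 and -0.028 m) or (y of pad_pin in the frame of rack_full between -0.06 and -0.02 m and y of guide_pin in the frame of rack_empty between 0.028 and 0.052 m) or (y of pad_pin in the frame of rack_full between -0.14 and -0.1 m and y of guide_pin in the frame of rack_empty between 0.108 and 0.132 m)) and x of guide_pin in the frame of rack_empty between -0.012 and 0.012 m and z of guide_pin in the frame of rack_empty between 0.009 and 0.017 m); the robot touches nothing.
It fails at once if a part falls over (angle between any of bushing_medium, bushing_tall, bushing_wide, guide_pin's own z axis and vertical above 0.8 rad).
It also fails if it takes over 80 s, if anything falls off the work surface, if the arm or the gripper's body presses on something with over 40 N, if the wrist force passes 120 N, or if a joint passes its speed limit or range.

## Working session

There is one attempt and no reset: what is moved stays moved. The work goes in short steps, Python scripts to look and compute and a shell command to move; the robot and the scene stay as the last step left them, time stands still between calls to the robot, and variables do not carry over. Pictures are saved under pics/ and viewed, at most 14 in all, crops included, and the job is handed in when it is done.

```bash
ls; mkdir -p pics; python3 - <<'E'
from rig import env, optics
import cv2, numpy as np
np.set_printoptions(precision=4,suppress=True)
s=env.observe(); print(s['time_s'],s['position'],s['tool_rot'],s['grip_width'])
for n in("top","side","wrist"):
    c=optics.calibration(n); print(n,c['fov_y'],c['cx'],c['cy'],c['D'],np.array(c['T']).tolist())
    im=optics.get_image(n); cv2.imwrite(f'pics/{n}0.png',im[:,:,::-1])
E
```

```text
pics
0.0 [ 0.1864 -0.5172  0.2494] [[ 0.9408  0.3389 -0.0002]
 [ 0.3389 -0.9408  0.0015]
 [ 0.0003 -0.0015 -1.    ]] 0.08537092476927928
top 50.886673298741904 317.53608462442617 205.89934670451382 [-0.0891  0.      0.      0.      0.    ] [[0.02082147279847848, -0.989092834657015, 0.14581437069319822, 0.4253654455276971], [-0.9997672146680054, -0.021423491522247297, -0.002559391719728888, -0.05465770347753299], [0.005655328945431904, -0.14572713694143385, -0.9893086569991045, 1.0571801384436164], [0.0, 0.0, 0.0, 1.0]]
side 42.41858713470566 319.98256529157527 200.40882020277513 [0.0176 0.     0.     0.     0.    ] [[0.999224359468125, -0.02745231347452109, 0.028232072726107053, 0.5476621604200798], [-0.03902874419919898, -0.5950416617088675, 0.8027466461823326, -0.9987817709608799], [-0.005237993103189508, -0.8032258656913673, -0.5956515525981654, 0.7384838975150511], [0.0, 0.0, 0.0, 1.0]]
wrist 60.32962918833752 324.9327180785895 196.61696817439602 [-0.0153  0.      0.      0.      0.    ] [[0.33853248717153406, -0.8925185064817007, -0.2980041454697034, 0.2630938939680631], [-0.9409539550780572, -0.32150567240872363, -0.1060177203677518, -0.48968177663965745], [-0.001187245726603669, 0.3162986218697255, -0.9486589335745992, 0.3738700918499642], [0.0, 0.0, 0.0, 1.0]]
```

View pics/top0.png

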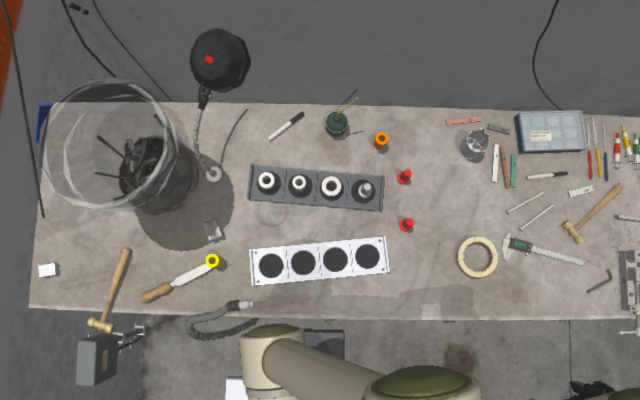

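View pics/side0.png

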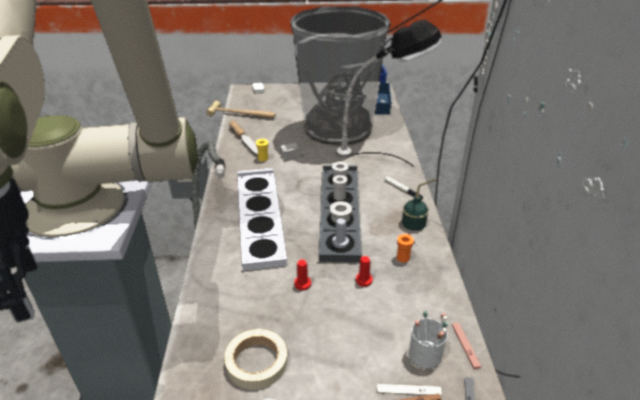

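The top view shows the dark rack from (250,185) to (383,193), holding four parts at about u = 267, 299, 331 and 365. The aluminium rack is nearer, with pads at about (271,265) to (367,256). The look-alikes are red pins at (404,176) and (406,224), orange at (381,138) and yellow at (212,261). I'll zoom in for accurate pixels.

```bash
python3 - <<'E'
import cv2
a=cv2.imread('pics/top0.png')[160:285,240:400]; cv2.imwrite('pics/tc.png',cv2.resize(a,None,fx=4.8,fy=4.8,interpolation=cv2.INTER_CUBIC))
a=cv2.imread('pics/side0.png')[155:275,225:375]; cv2.imwrite('pics/sc.png',cv2.resize(a,None,fx=5,fy=5,interpolation=cv2.INTER_CUBIC))
E
```

```text
(no output)
```

View pics/tc.png

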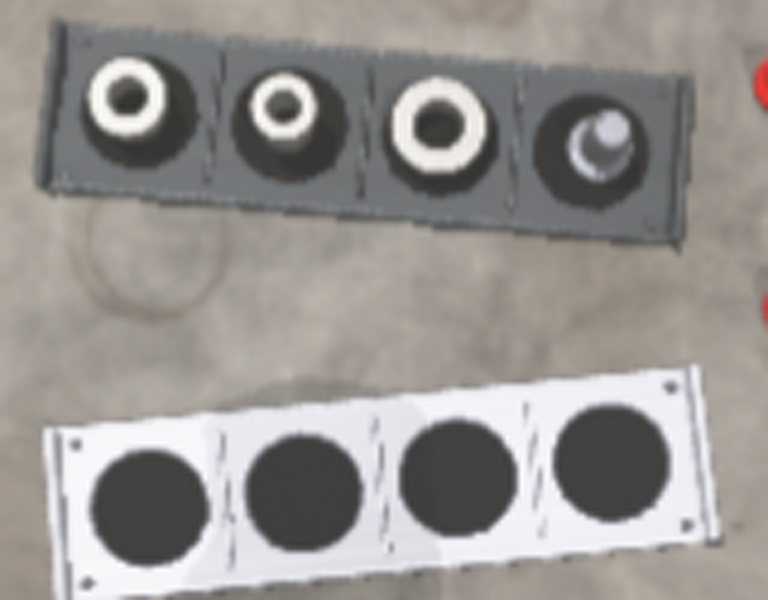

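View pics/sc.png

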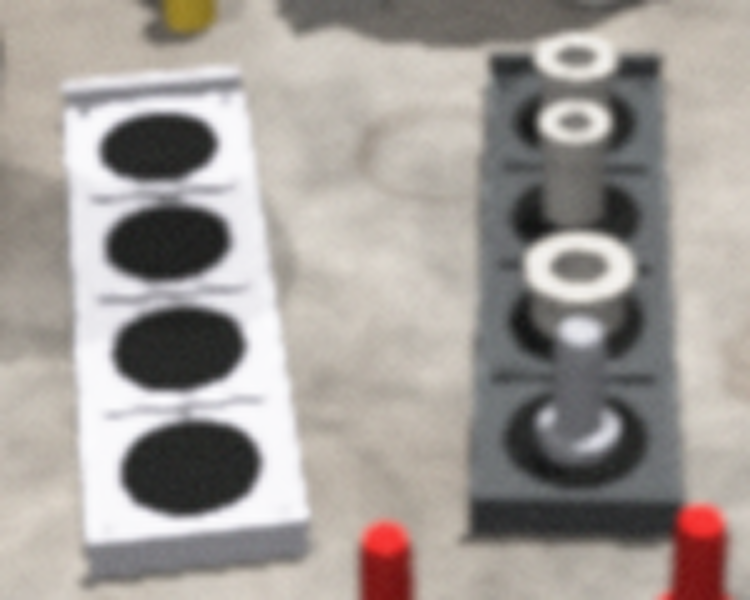

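Left to right the dark rack holds medium (127,97 in the crop), tall (284,106), wide (438,125) and the pin (top at 610,128). The aluminium pads are at (150,507), (304,492), (459,477) and (612,462). The side crop shows the same order from back to front. Next I'll triangulate from the two views.

```bash
cat > h.py <<'E'
from rig import env, optics
import cv2, numpy as np
np.set_printoptions(precision=4,suppress=True)
def KD(c):
    f=200/np.tan(np.radians(c['fov_y'])/2)
    return np.array([[f,0,c['cx']],[0,f,c['cy']],[0,0,1]]),np.array(c['D'],float)
def P(c): return np.linalg.inv(np.array(c['T']))[:3]
def norm(c,uv):
    K,D=KD(c); return cv2.undistortPoints(np.array(uv,float).reshape(-1,1,2),K,D).reshape(-1,2)
def tri(c1,u1,c2,u2):
    X=cv2.triangulatePoints(P(c1),P(c2),norm(c1,u1).T,norm(c2,u2).T); return (X[:3]/X[3]).T
def onz(c,uv,z):
    T=np.array(c['T']); n=norm(c,uv); d=np.c_[n,np.ones(len(n))]@T[:3,:3].T
    return T[:3,3]+d*((np.array(z)-T[2,3])/d[:,2])[:,None]
def proj(c,X):
    K,D=KD(c); W=P(c); return cv2.projectPoints(np.array(X,float).reshape(-1,3),cv2.Rodrigues(W[:,:3])[0],W[:,3],K,D)[0].reshape(-1,2)
E
python3 - <<'E'
from h import *
t=optics.calibration('top'); s=optics.calibration('side')
tu=(np.array([(127,97),(284,106),(438,125),(610,128),(150,507),(304,492),(459,477),(612,462)])+.5)/4.8-.5+[240,160]
su=(np.array([(575,57),(576,122),(580,266),(580,331),(158,146),(168,242),(179,348),(191,466)])+.5)/5-.5+[225,155]
X=tri(t,tu,s,su); print(X)
print(np.abs(proj(t,X)-tu).max(1),np.abs(proj(s,X)-su).max(1))
z=[.049,.065,.041,.073]+[.013]*4
Z=onz(t,tu,z); print(Z); print(onz(s,su,z))
d=Z[4]-Z[7];print('empty yaw',np.degrees(np.arctan2(-d[0],d[1])),np.linalg.norm(d))
d=Z[0]-Z[3];print('full yaw',np.degrees(np.arctan2(-d[0],d[1])),np.linalg.norm(d))
E
```

```text
[[ 0.6349  0.07    0.0496]
 [ 0.629  -0.0109  0.0658]
 [ 0.6258 -0.089   0.0415]
 [ 0.6196 -0.1736  0.0727]
 [ 0.4281  0.0544  0.0136]
 [ 0.4375 -0.0244  0.013 ]
 [ 0.4469 -0.1039  0.0132]
 [ 0.4562 -0.1827  0.0131]]
[0.302  0.1256 0.1353 0.3181 0.3474 0.3626 0.3395 0.3271] [0.2926 0.1271 0.1462 0.3612 0.3479 0.3822 0.3781 0.3864]
[[ 0.6358  0.0701  0.049 ]
 [ 0.6295 -0.0108  0.065 ]
 [ 0.6262 -0.089   0.041 ]
 [ 0.6203 -0.1736  0.073 ]
 [ 0.429   0.0546  0.013 ]
 [ 0.4384 -0.0243  0.013 ]
 [ 0.4478 -0.1038  0.013 ]
 [ 0.457  -0.1826  0.013 ]]
[[ 0.6342  0.0706  0.049 ]
 [ 0.6288 -0.0098  0.065 ]
 [ 0.6255 -0.0885  0.041 ]
 [ 0.6188 -0.1742  0.073 ]
 [ 0.4272  0.0551  0.013 ]
 [ 0.4367 -0.0246  0.013 ]
 [ 0.4461 -0.1038  0.013 ]
 [ 0.4553 -0.1828  0.013 ]]
empty yaw 6.727794837700808 0.2388871466830997
full yaw -3.6307441256491404 0.24533534723537187
```

Heights agree with the text to within 1 mm. I'll grip across the rack (tool y along world x), which needs yaw 90°: a roll of about −70°, after which linear = [dy, dx, −dz]/40 mm.

```bash
python3 -m jog '[{"linear":[0,0,0],"roll":-1},{"linear":[0,0,0],"roll":-1},{"linear":[0,0,0],"roll":-1},{"linear":[0,0,0],"roll":-1},{"linear":[0,0,0],"roll":-1},{"linear":[0,0,0],"roll":-1},{"linear":[0,0,0],"roll":-1},{"linear":[0,0,0],"roll":-1},{"linear":[0,0,0],"roll":-1},{"linear":[0,0,0],"roll":-1},{"linear":[0,0,0],"roll":-1},{"linear":[0,0,0],"roll":-1}]' 1 40
python3 -m jog '[{"linear":[0,0,0],"roll":-1},{"linear":[0,0,0],"roll":-1},{"linear":[0.5,0.62,0.1],"roll":0},{"linear":[0.5,0.62,0.1],"roll":0},{"linear":[0.5,0.62,0.1],"roll":0},{"linear":[0.5,0.62,0.1],"roll":0},{"linear":[0.5,0.62,0.1],"roll":0},{"linear":[0.5,0.62,0.1],"roll":0},{"linear":[0.5,0.62,0.1],"roll":0},{"linear":[0.5,0.62,0.1],"roll":0},{"linear":[0.5,0.62,0.1],"roll":0},{"linear":[0,0,0],"roll":0}]'
```

```text
time_s: 1.15
position: [0.1864, -0.5173, 0.2497]
tool_rot: [[0.173, 0.985, -0.0], [0.985, -0.173, 0.001], [0.001, -0.0, -1.0]]
ft_force: [-0.0, 0.3, -0.2]
grip_width: 0.0856
gripper_force: 0.0
time_s: 2.15
position: [0.413, -0.3346, 0.2131]
tool_rot: [[-0.001, 1.0, -0.0], [1.0, 0.001, 0.002], [0.002, -0.0, -1.0]]
ft_force: [0.9, 1.0, 0.1]
grip_width: 0.0856
gripper_force: 0.0
```

```bash
python3 -m jog '[{"linear":[0.5,0.645,0.1],"roll":0},{"linear":[0.5,0.645,0.1],"roll":0},{"linear":[0.5,0.645,0.1],"roll":0},{"linear":[0.5,0.645,0.1],"roll":0},{"linear":[0.5,0.645,0.1],"roll":0},{"linear":[0.5,0.645,0.1],"roll":0},{"linear":[0.5,0.645,0.1],"roll":0},{"linear":[0.5,0.645,0.1],"roll":0},{"linear":[0,0,0],"roll":0},{"linear":[0,0,0],"roll":0}]'
python3 - <<'E'
from h import *
s=env.observe(); c=optics.calibration('wrist'); im=optics.get_image('wrist')
X=[(.6349,.07,.0496),(.629,-.0109,.0658),(.6258,-.089,.0415),(.6196,-.1736,.0727),(.4281,.0544,.013),(.4375,-.0244,.013),(.4469,-.1039,.013),(.4562,-.1827,.013)]
b=im[:,:,::-1].copy()
for u in proj(c,X): print(u); cv2.drawMarker(b,(int(u[0]),int(u[1])),(0,0,255),0,12,1) if 0<u[0]<640 and 0<u[1]<400 else 0
print(s['position'],np.array(c['T'])[:3,3]); cv2.imwrite('pics/w1.png',b)
E
```

```text
time_s: 2.98
position: [0.6176, -0.1779, 0.1811]
tool_rot: [[0.001, 1.0, -0.001], [1.0, -0.001, 0.0], [0.0, -0.001, -1.0]]
ft_force: [0.1, 0.2, -0.4]
grip_width: 0.0854
gripper_force: 0.0
[ 354.9325 -225.2823]
[343.9613 -70.5784]
[336.2075  71.1918]
[327.7654 195.9635]
[  48.8394 -146.0592]
[ 85.1695 -17.2244]
[116.7861  92.5934]
[143.7972 184.7735]
[ 0.6176 -0.1779  0.1811] [ 0.6181 -0.0966  0.3055]
```

View pics/w1.png

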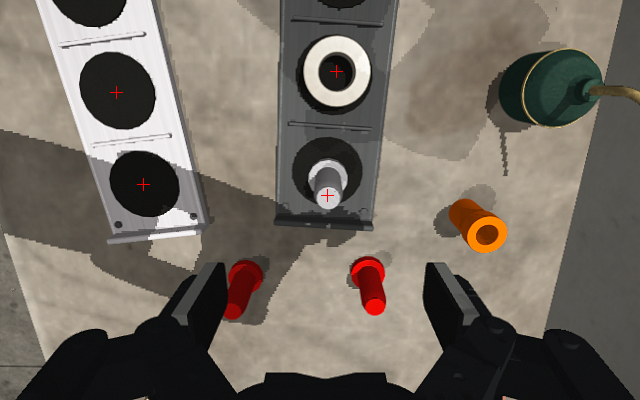

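The projected estimates land on the real parts and pads to within about 1 px: pin top (327,196), wide (336,71) and pads (116,92) and (144,184). Now I'll descend on the pin and grip it.

```bash
python3 -m jog '[{"linear":[0.11,0.05,0.4],"roll":0},{"linear":[0,0,0.5],"roll":0},{"linear":[0,0,0.5],"roll":0},{"linear":[0,0,0.5],"roll":0},{"linear":[0,0,0.5],"roll":0},{"linear":[0,0,0.4],"roll":0},{"linear":[0,0,0.3],"roll":0},{"linear":[0,0,0.1],"roll":0},{"linear":[0,0,0],"roll":0},{"linear":[0,0,0],"roll":0}]'
python3 -m jog '[{"linear":[0,0,0],"roll":0},{"linear":[0,0,0],"roll":0},{"linear":[0,0,0],"roll":0},{"linear":[0,0,0],"roll":0},{"linear":[0,0,0],"roll":0},{"linear":[0,0,0],"roll":0},{"linear":[0,0,0],"roll":0},{"linear":[0,0,0],"roll":0},{"linear":[0,0,0],"roll":0},{"linear":[0,0,0],"roll":0}]' -1 50
```

```text
time_s: 3.87
position: [0.6193, -0.175, 0.0549]
tool_rot: [[0.004, 1.0, 0.001], [1.0, -0.004, -0.001], [-0.001, 0.001, -1.0]]
ft_force: [0.2, 0.4, -0.5]
grip_width: 0.0854
gripper_force: 0.0
time_s: 4.7
position: [0.6193, -0.1745, 0.0544]
tool_rot: [[0.003, 1.0, 0.001], [1.0, -0.003, -0.0], [-0.0, 0.001, -1.0]]
ft_force: [-0.4, 0.9, 5.3]
grip_width: 0.0202
gripper_force: 49.1
```

```bash
python3 -m jog '[{"linear":[0,0,-0.2],"roll":0},{"linear":[0,0,-0.4],"roll":0},{"linear":[0,0,-0.5],"roll":0},{"linear":[0,0,-0.5],"roll":0},{"linear":[0,0,-0.4],"roll":0},{"linear":[0.2,-0.17,0],"roll":0},{"linear":[0.4,-0.33,0],"roll":0},{"linear":[0.4,-0.33,0],"roll":0},{"linear":[0.4,-0.33,0],"roll":0},{"linear":[0.4,-0.33,0],"roll":0},{"linear":[0.4,-0.33,0],"roll":0},{"linear":[0.4,-0.33,0],"roll":0}]'
python3 -m jog '[{"linear":[0.45,-0.38,0],"roll":0},{"linear":[0.45,-0.38,0],"roll":0},{"linear":[0.45,-0.38,0],"roll":0},{"linear":[0.45,-0.38,0],"roll":0},{"linear":[0.45,-0.38,0],"roll":0},{"linear":[0.45,-0.38,0],"roll":0},{"linear":[0.3,-0.25,0],"roll":0},{"linear":[0.12,-0.1,0],"roll":0},{"linear":[0,0,0],"roll":0},{"linear":[0,0,0],"roll":0},{"linear":[0,0,0],"roll":0}]'
python3 - <<'E'
from h import *
c=optics.calibration('wrist'); cv2.imwrite('pics/w2.png',optics.get_image('wrist')[:,:,::-1])
print(proj(c,[(.4281,.0544,.013),(.4375,-.0244,.013)]))
E
```

```text
time_s: 5.7
position: [0.5325, -0.0694, 0.134]
tool_rot: [[0.003, 1.0, -0.001], [1.0, -0.003, 0.0], [0.0, -0.001, -1.0]]
ft_force: [0.3, 0.8, -1.4]
grip_width: 0.0206
gripper_force: 49.2
time_s: 6.62
position: [0.4296, 0.0543, 0.1341]
tool_rot: [[0.004, 1.0, 0.001], [1.0, -0.004, -0.0], [-0.0, 0.001, -1.0]]
ft_force: [1.2, -0.8, -1.4]
grip_width: 0.0203
gripper_force: 49.2
[[322.6612 195.8737]
 [334.6753 286.5274]]
```

View pics/w2.png

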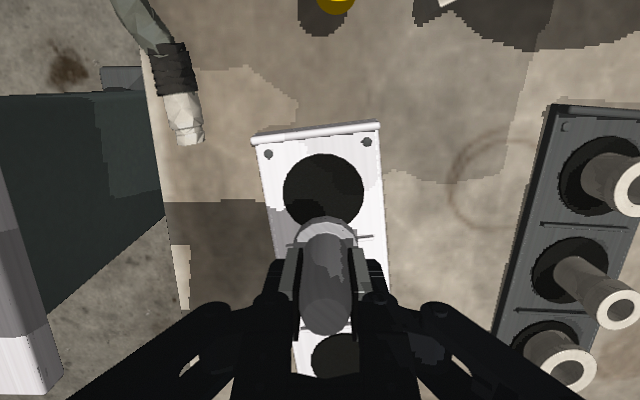

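The pin hangs straight in the grip, and the target pad is centred at about (323,192), as projected. I'll lower it, let go, and rise once the output looks right.

```bash
python3 -m jog '[{"linear":[0,-0.04,0.2],"roll":0},{"linear":[0,0,0.35],"roll":0},{"linear":[0,0,0.4],"roll":0},{"linear":[0,0,0.4],"roll":0},{"linear":[0,0,0.3],"roll":0},{"linear":[0,0,0.15],"roll":0},{"linear":[0,0,0.1],"roll":0},{"linear":[0,0,0.07],"roll":0},{"linear":[0,0,0],"roll":0},{"linear":[0,0,0],"roll":0},{"linear":[0,0,0],"roll":0}]'
```

```text
time_s: 7.58
position: [0.4274, 0.0549, 0.0557]
tool_rot: [[0.003, 1.0, 0.001], [1.0, -0.003, -0.0], [-0.0, 0.001, -1.0]]
ft_force: [-0.5, -0.9, -2.3]
grip_width: 0.0202
gripper_force: 49.2
```

```bash
python3 -m jog '[{"linear":[0,0,0.03],"roll":0},{"linear":[0,0,0],"roll":0}]'
python3 -m jog '[{"linear":[0,0,0],"roll":0},{"linear":[0,0,0],"roll":0},{"linear":[0,0,0],"roll":0},{"linear":[0,0,0],"roll":0},{"linear":[0,0,0],"roll":0},{"linear":[0,0,0],"roll":0},{"linear":[0,0,-0.3],"roll":0},{"linear":[0,0,-0.5],"roll":0},{"linear":[0,0,-0.6],"roll":0},{"linear":[0,0,-0.6],"roll":0},{"linear":[0,0,-0.5],"roll":0},{"linear":[0,0,0],"roll":0}]' 1
python3 -m jog '[{"linear":[-0.2,0.25,0],"roll":0},{"linear":[-0.4,0.55,0],"roll":0},{"linear":[-0.4,0.55,0],"roll":0},{"linear":[-0.4,0.55,0],"roll":0},{"linear":[-0.4,0.55,0],"roll":0},{"linear":[-0.4,0.55,0],"roll":0},{"linear":[-0.4,0.55,0],"roll":0},{"linear":[-0.4,0.55,0],"roll":0},{"linear":[-0.4,0.55,0],"roll":0},{"linear":[-0.19,0.29,0],"roll":0},{"linear":[0,0,0],"roll":0},{"linear":[0,0,0],"roll":0}]'
```

```text
time_s: 7.75
position: [0.4274, 0.055, 0.0544]
tool_rot: [[0.003, 1.0, 0.001], [1.0, -0.003, -0.0], [-0.0, 0.001, -1.0]]
ft_force: [1.0, -0.4, -0.8]
grip_width: 0.0207
gripper_force: 49.4
time_s: 8.75
position: [0.4285, 0.0549, 0.1572]
tool_rot: [[0.003, 1.0, 0.006], [1.0, -0.003, -0.001], [-0.001, 0.006, -1.0]]
ft_force: [0.9, 0.6, 1.1]
grip_width: 0.0854
gripper_force: 0.0
time_s: 9.75
position: [0.624, -0.0898, 0.1521]
tool_rot: [[0.004, 1.0, -0.003], [1.0, -0.004, 0.001], [0.001, -0.003, -1.0]]
ft_force: [0.3, 0.7, -0.1]
grip_width: 0.0857
gripper_force: 0.0
```

```bash
python3 -m jog '[{"linear":[0.01,0.04,0.3],"roll":0},{"linear":[0,0,0.5],"roll":0},{"linear":[0,0,0.5],"roll":0},{"linear":[0,0,0.5],"roll":0},{"linear":[0,0,0.5],"roll":0},{"linear":[0,0,0.3],"roll":0},{"linear":[0,0,0.2],"roll":0},{"linear":[0,0,0.1],"roll":0},{"linear":[0,0,0],"roll":0},{"linear":[0,0,0],"roll":0},{"linear":[0,0,0],"roll":0}]'
python3 -m jog '[{"linear":[0,0,0],"roll":0},{"linear":[0,0,0],"roll":0},{"linear":[0,0,0],"roll":0},{"linear":[0,0,0],"roll":0},{"linear":[0,0,0],"roll":0},{"linear":[0,0,0],"roll":0},{"linear":[0,0,0],"roll":0},{"linear":[0,0,0],"roll":0},{"linear":[0,0,0],"roll":0}]' -1 50
python3 - <<'E'
from h import *
a=optics.get_image('side')[120:280,190:400,::-1]; cv2.imwrite('pics/s2.png',cv2.resize(a,None,fx=3.5,fy=3.5))
E
```

```text
time_s: 10.67
position: [0.6263, -0.089, 0.039]
tool_rot: [[0.003, 1.0, 0.002], [1.0, -0.003, -0.001], [-0.001, 0.002, -1.0]]
ft_force: [0.4, 0.5, 0.3]
grip_width: 0.0854
gripper_force: 0.0
time_s: 11.42
position: [0.6261, -0.0889, 0.0389]
tool_rot: [[0.003, 1.0, 0.001], [1.0, -0.003, -0.0], [-0.0, 0.001, -1.0]]
ft_force: [-1.4, 0.5, 5.4]
grip_width: 0.045
gripper_force: 50.5
```

View pics/s2.png

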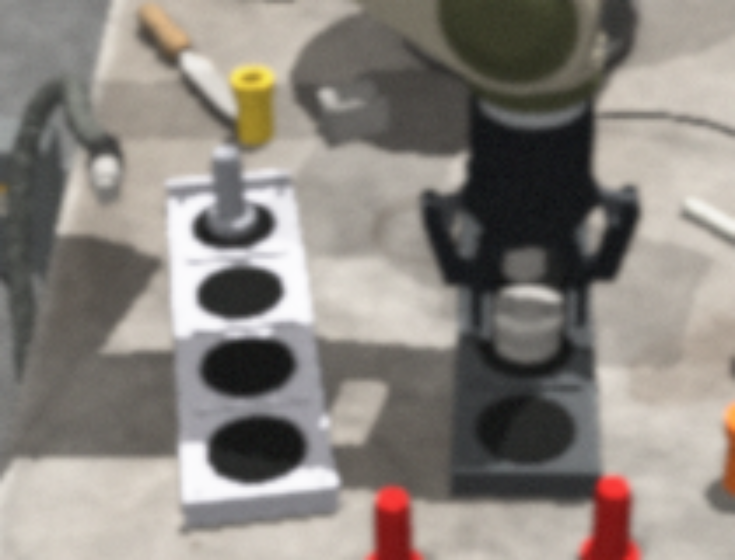

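The pin stands upright in the middle of its pad (230,215) and the wide bushing is between the fingers. The grip is 4 mm too high, so I'll open, go 4 mm lower and grip again.

```bash
python3 -m jog '[{"linear":[0,0,0],"roll":0},{"linear":[0,0,0],"roll":0},{"linear":[0,0,0],"roll":0},{"linear":[0,0,0],"roll":0},{"linear":[0,0,0.05],"roll":0},{"linear":[0,0,0.05],"roll":0},{"linear":[0,0,0],"roll":0},{"linear":[0,0,0],"roll":0}]' 0.9
python3 -m jog '[{"linear":[0,0,0],"roll":0},{"linear":[0,0,0],"roll":0},{"linear":[0,0,0],"roll":0},{"linear":[0,0,0],"roll":0},{"linear":[0,0,0],"roll":0},{"linear":[0,0,0],"roll":0},{"linear":[0,0,0],"roll":0},{"linear":[0,0,0],"roll":0},{"linear":[0,0,0],"roll":0}]' -1 50
```

```text
time_s: 12.13
position: [0.6257, -0.0888, 0.0337]
tool_rot: [[0.003, 1.0, -0.001], [1.0, -0.003, 0.0], [0.0, -0.001, -1.0]]
ft_force: [-0.3, 0.7, 0.3]
grip_width: 0.0807
gripper_force: 0.0
time_s: 12.88
position: [0.6259, -0.0889, 0.0345]
tool_rot: [[0.003, 1.0, 0.001], [1.0, -0.003, -0.0], [-0.0, 0.001, -1.0]]
ft_force: [-1.0, 0.5, 5.5]
grip_width: 0.0453
gripper_force: 50.8
```

```bash
python3 -m jog '[{"linear":[0,0,-0.2],"roll":0},{"linear":[0,0,-0.4],"roll":0},{"linear":[0,0,-0.5],"roll":0},{"linear":[0,0,-0.5],"roll":0},{"linear":[0,0,-0.4],"roll":0},{"linear":[0.07,-0.2,0],"roll":0},{"linear":[0.14,-0.42,0],"roll":0},{"linear":[0.14,-0.42,0],"roll":0},{"linear":[0.14,-0.42,0],"roll":0},{"linear":[0.14,-0.42,0],"roll":0},{"linear":[0.14,-0.42,0],"roll":0},{"linear":[0.14,-0.42,0],"roll":0}]'
python3 -m jog '[{"linear":[0.14,-0.42,0],"roll":0},{"linear":[0.14,-0.42,0],"roll":0},{"linear":[0.14,-0.42,0],"roll":0},{"linear":[0.12,-0.33,0],"roll":0},{"linear":[0.1,-0.25,0],"roll":0},{"linear":[0.06,-0.15,0],"roll":0},{"linear":[0,0,0],"roll":0},{"linear":[0,0,0],"roll":0},{"linear":[0,0,0],"roll":0}]'
```

```text
time_s: 13.88
position: [0.5161, -0.0518, 0.1141]
tool_rot: [[0.003, 1.0, -0.0], [1.0, -0.003, 0.0], [0.0, -0.0, -1.0]]
ft_force: [0.4, 0.2, -2.8]
grip_width: 0.0455
gripper_force: 51.5
time_s: 14.63
position: [0.4384, -0.0242, 0.1141]
tool_rot: [[0.003, 1.0, 0.001], [1.0, -0.003, -0.0], [-0.0, 0.001, -1.0]]
ft_force: [0.0, -0.3, -1.9]
grip_width: 0.0454
gripper_force: 51.5
```

```bash
python3 -m jog '[{"linear":[0,-0.02,0.2],"roll":0},{"linear":[0,0,0.35],"roll":0},{"linear":[0,0,0.4],"roll":0},{"linear":[0,0,0.4],"roll":0},{"linear":[0,0,0.3],"roll":0},{"linear":[0,0,0.15],"roll":0},{"linear":[0,0,0.1],"roll":0},{"linear":[0,0,0.07],"roll":0},{"linear":[0,0,0.02],"roll":0},{"linear":[0,0,0],"roll":0},{"linear":[0,0,0],"roll":0}]'
```

```text
time_s: 15.55
position: [0.4371, -0.0239, 0.0348]
tool_rot: [[0.003, 1.0, 0.001], [1.0, -0.003, -0.0], [-0.0, 0.001, -1.0]]
ft_force: [-0.3, -0.5, -2.2]
grip_width: 0.0455
gripper_force: 51.6
```

```bash
python3 -m jog '[{"linear":[0,0,0],"roll":0},{"linear":[0,0,0],"roll":0},{"linear":[0,0,0],"roll":0},{"linear":[0,0,0],"roll":0},{"linear":[0,0,0],"roll":0},{"linear":[0,0,0],"roll":0},{"linear":[0,0,-0.3],"roll":0},{"linear":[0,0,-0.5],"roll":0},{"linear":[0,0,-0.6],"roll":0},{"linear":[0,0,-0.6],"roll":0},{"linear":[0,0,-0.5],"roll":0},{"linear":[0,0,-0.25],"roll":0}]' 1
python3 -m jog '[{"linear":[0.01,0.25,0],"roll":0},{"linear":[0.04,0.55,0],"roll":0},{"linear":[0.04,0.55,0],"roll":0},{"linear":[0.04,0.55,0],"roll":0},{"linear":[0.04,0.55,0],"roll":0},{"linear":[0.04,0.55,0],"roll":0},{"linear":[0.04,0.55,0],"roll":0},{"linear":[0.04,0.55,0],"roll":0},{"linear":[0.04,0.55,0],"roll":0},{"linear":[0,0.14,0],"roll":0},{"linear":[0,0,0],"roll":0},{"linear":[0,0,0],"roll":0}]'
python3 - <<'E'
from rig import env; print(env.observe()['position'])
E
```

```text
time_s: 16.55
position: [0.4374, -0.024, 0.1467]
tool_rot: [[0.003, 1.0, 0.003], [1.0, -0.003, -0.001], [-0.001, 0.003, -1.0]]
ft_force: [-0.7, -0.4, -0.1]
grip_width: 0.0855
gripper_force: 0.0
time_s: 17.55
position: [0.6276, -0.0112, 0.144]
tool_rot: [[0.003, 1.0, -0.001], [1.0, -0.003, 0.0], [0.0, -0.001, -1.0]]
ft_force: [0.1, 0.4, 0.6]
grip_width: 0.0856
gripper_force: 0.0
[ 0.62763023 -0.01121741  0.14399244]
```

Down to z = 0.057 (2.18 units), then close.

```bash
python3 -m jog '[{"linear":[0.01,0.03,0.25],"roll":0},{"linear":[0,0,0.4],"roll":0},{"linear":[0,0,0.4],"roll":0},{"linear":[0,0,0.4],"roll":0},{"linear":[0,0,0.35],"roll":0},{"linear":[0,0,0.2],"roll":0},{"linear":[0,0,0.1],"roll":0},{"linear":[0,0,0.08],"roll":0},{"linear":[0,0,0],"roll":0},{"linear":[0,0,0],"roll":0},{"linear":[0,0,0],"roll":0}]'
python3 -m jog '[{"linear":[0,0,0],"roll":0},{"linear":[0,0,0],"roll":0},{"linear":[0,0,0],"roll":0},{"linear":[0,0,0],"roll":0},{"linear":[0,0,0],"roll":0},{"linear":[0,0,0],"roll":0},{"linear":[0,0,0],"roll":0},{"linear":[0,0,0],"roll":0},{"linear":[0,0,0],"roll":0},{"linear":[0,0,0],"roll":0}]' -1 50
```

```text
time_s: 18.47
position: [0.6299, -0.0109, 0.058]
tool_rot: [[0.003, 1.0, 0.001], [1.0, -0.003, -0.0], [-0.0, 0.001, -1.0]]
ft_force: [0.2, -1.3, 0.1]
grip_width: 0.0856
gripper_force: 0.0
time_s: 19.3
position: [0.6297, -0.0109, 0.0575]
tool_rot: [[0.003, 1.0, 0.0], [1.0, -0.003, -0.0], [-0.0, 0.0, -1.0]]
ft_force: [-2.3, 0.8, 5.6]
grip_width: 0.0298
gripper_force: 49.5
```

```bash
python3 -m jog '[{"linear":[0,0,-0.2],"roll":0},{"linear":[0,0,-0.4],"roll":0},{"linear":[0,0,-0.5],"roll":0},{"linear":[0,0,-0.5],"roll":0},{"linear":[0,0,-0.4],"roll":0},{"linear":[0,0,-0.2],"roll":0},{"linear":[-0.1,-0.2,0],"roll":0},{"linear":[-0.22,-0.43,0],"roll":0},{"linear":[-0.22,-0.43,0],"roll":0},{"linear":[-0.22,-0.43,0],"roll":0},{"linear":[-0.22,-0.43,0],"roll":0},{"linear":[-0.22,-0.43,0],"roll":0}]'
python3 -m jog '[{"linear":[-0.22,-0.43,0],"roll":0},{"linear":[-0.22,-0.43,0],"roll":0},{"linear":[-0.22,-0.43,0],"roll":0},{"linear":[-0.22,-0.43,0],"roll":0},{"linear":[-0.15,-0.3,0],"roll":0},{"linear":[-0.1,-0.2,0],"roll":0},{"linear":[0,0,0],"roll":0},{"linear":[0,0,0],"roll":0},{"linear":[0,0,0],"roll":0}]'
```

```text
time_s: 20.3
position: [0.5344, -0.0588, 0.1447]
tool_rot: [[0.003, 1.0, -0.001], [1.0, -0.003, 0.0], [0.0, -0.001, -1.0]]
ft_force: [0.7, -0.2, -1.2]
grip_width: 0.0303
gripper_force: 49.7
time_s: 21.05
position: [0.4472, -0.1034, 0.1452]
tool_rot: [[0.003, 1.0, 0.0], [1.0, -0.003, -0.0], [-0.0, 0.0, -1.0]]
ft_force: [-1.3, 0.6, -1.3]
grip_width: 0.0302
gripper_force: 49.7
```

Lower by 2.18 units.

```bash
python3 -m jog '[{"linear":[0,0,0.2],"roll":0},{"linear":[0,0,0.4],"roll":0},{"linear":[0,0,0.45],"roll":0},{"linear":[0,0,0.45],"roll":0},{"linear":[0,0,0.3],"roll":0},{"linear":[0,0,0.18],"roll":0},{"linear":[0,0,0.1],"roll":0},{"linear":[0,0,0.07],"roll":0},{"linear":[0,0,0.03],"roll":0},{"linear":[0,0,0],"roll":0},{"linear":[0,0,0],"roll":0}]'
```

```text
time_s: 21.97
position: [0.4468, -0.1036, 0.0584]
tool_rot: [[0.003, 1.0, 0.001], [1.0, -0.003, -0.0], [-0.0, 0.001, -1.0]]
ft_force: [0.0, 0.2, -1.6]
grip_width: 0.0301
gripper_force: 49.7
```

```bash
python3 -m jog '[{"linear":[0,0,0.02],"roll":0},{"linear":[0,0,0],"roll":0}]'
python3 -m jog '[{"linear":[0,0,0],"roll":0},{"linear":[0,0,0],"roll":0},{"linear":[0,0,0],"roll":0},{"linear":[0,0,0],"roll":0},{"linear":[0,0,0],"roll":0},{"linear":[0,0,0],"roll":0},{"linear":[0,0,-0.3],"roll":0},{"linear":[0,0,-0.5],"roll":0},{"linear":[0,0,-0.5],"roll":0},{"linear":[0,0,-0.5],"roll":0},{"linear":[0,0,-0.4],"roll":0},{"linear":[0,0,-0.2],"roll":0}]' 1
python3 -m jog '[{"linear":[0.2,0.25,0],"roll":0},{"linear":[0.5,0.54,0],"roll":0},{"linear":[0.5,0.54,0],"roll":0},{"linear":[0.5,0.54,0],"roll":0},{"linear":[0.5,0.54,0],"roll":0},{"linear":[0.5,0.54,0],"roll":0},{"linear":[0.5,0.54,0],"roll":0},{"linear":[0.5,0.54,0],"roll":0},{"linear":[0.44,0.47,0],"roll":0},{"linear":[0.2,0.2,0],"roll":0},{"linear":[0,0,0],"roll":0},{"linear":[0,0,0],"roll":0}]'
```

```text
time_s: 22.13
position: [0.4468, -0.1036, 0.0575]
tool_rot: [[0.003, 1.0, 0.001], [1.0, -0.003, -0.0], [-0.0, 0.001, -1.0]]
ft_force: [-0.5, -0.2, -0.4]
grip_width: 0.03
gripper_force: 49.8
time_s: 23.13
position: [0.447, -0.1037, 0.155]
tool_rot: [[0.003, 1.0, 0.002], [1.0, -0.003, -0.001], [-0.001, 0.002, -1.0]]
ft_force: [-0.9, -0.7, -0.4]
grip_width: 0.0853
gripper_force: 0.0
time_s: 24.13
position: [0.6348, 0.0697, 0.1522]
tool_rot: [[0.003, 1.0, -0.002], [1.0, -0.003, -0.0], [-0.0, -0.002, -1.0]]
ft_force: [-1.1, 0.1, -0.1]
grip_width: 0.0853
gripper_force: 0.0
```

```bash
python3 -m jog '[{"linear":[0.01,0,0.3],"roll":0},{"linear":[0,0,0.5],"roll":0},{"linear":[0,0,0.5],"roll":0},{"linear":[0,0,0.5],"roll":0},{"linear":[0,0,0.4],"roll":0},{"linear":[0,0,0.3],"roll":0},{"linear":[0,0,0.2],"roll":0},{"linear":[0,0,0.1],"roll":0},{"linear":[0,0,0],"roll":0},{"linear":[0,0,0],"roll":0},{"linear":[0,0,0],"roll":0}]'
python3 -m jog '[{"linear":[0,0,0],"roll":0},{"linear":[0,0,0],"roll":0},{"linear":[0,0,0],"roll":0},{"linear":[0,0,0],"roll":0},{"linear":[0,0,0],"roll":0},{"linear":[0,0,0],"roll":0},{"linear":[0,0,0],"roll":0},{"linear":[0,0,0],"roll":0},{"linear":[0,0,0],"roll":0},{"linear":[0,0,0],"roll":0}]' -1 50
```

```text
time_s: 25.05
position: [0.6356, 0.0698, 0.0422]
tool_rot: [[0.003, 1.0, 0.002], [1.0, -0.003, -0.0], [-0.0, 0.002, -1.0]]
ft_force: [0.5, 0.2, -0.0]
grip_width: 0.0851
gripper_force: 0.0
time_s: 25.88
position: [0.6352, 0.0699, 0.0417]
tool_rot: [[0.003, 1.0, 0.0], [1.0, -0.003, -0.0], [-0.0, 0.0, -1.0]]
ft_force: [-1.9, 0.1, 5.6]
grip_width: 0.0371
gripper_force: 49.8
```

```bash
python3 -m jog '[{"linear":[0,0,-0.2],"roll":0},{"linear":[0,0,-0.4],"roll":0},{"linear":[0,0,-0.5],"roll":0},{"linear":[0,0,-0.5],"roll":0},{"linear":[0,0,-0.4],"roll":0},{"linear":[0,0,-0.2],"roll":0},{"linear":[-0.3,-0.2,0],"roll":0},{"linear":[-0.5,-0.35,0],"roll":0},{"linear":[-0.5,-0.35,0],"roll":0},{"linear":[-0.5,-0.35,0],"roll":0},{"linear":[-0.5,-0.35,0],"roll":0},{"linear":[-0.5,-0.35,0],"roll":0}]'
python3 -m jog '[{"linear":[-0.5,-0.36,0],"roll":0},{"linear":[-0.5,-0.36,0],"roll":0},{"linear":[-0.5,-0.36,0],"roll":0},{"linear":[-0.5,-0.36,0],"roll":0},{"linear":[-0.5,-0.36,0],"roll":0},{"linear":[-0.5,-0.36,0],"roll":0},{"linear":[-0.3,-0.22,0],"roll":0},{"linear":[-0.22,-0.15,0],"roll":0},{"linear":[0,0,0],"roll":0},{"linear":[0,0,0],"roll":0},{"linear":[0,0,0],"roll":0}]'
```

```text
time_s: 26.88
position: [0.5557, -0.0425, 0.1288]
tool_rot: [[0.003, 1.0, -0.001], [1.0, -0.003, 0.0], [0.0, -0.001, -1.0]]
ft_force: [0.2, -0.2, -1.6]
grip_width: 0.0369
gripper_force: 50.3
time_s: 27.8
position: [0.4555, -0.1817, 0.1291]
tool_rot: [[0.003, 1.0, 0.0], [1.0, -0.003, 0.0], [0.0, 0.0, -1.0]]
ft_force: [0.0, 0.6, -1.9]
grip_width: 0.037
gripper_force: 50.3
```

```bash
python3 -m jog '[{"linear":[0,0.02,0.2],"roll":0},{"linear":[0,0,0.4],"roll":0},{"linear":[0,0,0.45],"roll":0},{"linear":[0,0,0.45],"roll":0},{"linear":[0,0,0.3],"roll":0},{"linear":[0,0,0.18],"roll":0},{"linear":[0,0,0.1],"roll":0},{"linear":[0,0,0.07],"roll":0},{"linear":[0,0,0.04],"roll":0},{"linear":[0,0,0],"roll":0},{"linear":[0,0,0],"roll":0}]'
```

```text
time_s: 28.72
position: [0.4561, -0.1824, 0.0421]
tool_rot: [[0.003, 1.0, 0.001], [1.0, -0.003, -0.001], [-0.001, 0.001, -1.0]]
ft_force: [0.2, 0.3, -1.3]
grip_width: 0.0371
gripper_force: 50.3
```

Release it, rise and back off to the right so the top camera has a clear view.

```bash
python3 -m jog '[{"linear":[0,0,0.01],"roll":0},{"linear":[0,0,0],"roll":0}]'
python3 -m jog '[{"linear":[0,0,0],"roll":0},{"linear":[0,0,0],"roll":0},{"linear":[0,0,0],"roll":0},{"linear":[0,0,0],"roll":0},{"linear":[0,0,0],"roll":0},{"linear":[0,0,0],"roll":0},{"linear":[0,0,-0.3],"roll":0},{"linear":[0,0,-0.6],"roll":0},{"linear":[0,0,-0.8],"roll":0},{"linear":[0,0,-0.8],"roll":0},{"linear":[0,0,-0.8],"roll":0},{"linear":[0,0,-0.6],"roll":0}]' 1
python3 -m jog '[{"linear":[-0.4,0,0],"roll":0},{"linear":[-0.6,-0.2,0],"roll":0},{"linear":[-0.6,-0.2,0],"roll":0},{"linear":[-0.6,-0.2,0],"roll":0},{"linear":[-0.6,-0.2,0],"roll":0},{"linear":[-0.6,-0.2,0],"roll":0},{"linear":[-0.6,-0.2,0],"roll":0},{"linear":[-0.6,-0.2,0],"roll":0},{"linear":[-0.6,-0.2,0],"roll":0},{"linear":[-0.3,0,0],"roll":0},{"linear":[0,0,0],"roll":0},{"linear":[0,0,0],"roll":0}]'
python3 - <<'E'
from h import *
t=optics.get_image('top'); s=optics.get_image('side')
cv2.imwrite('pics/t9.png',cv2.resize(t[155:290,235:405,::-1],None,fx=4.4,fy=4.4,interpolation=cv2.INTER_CUBIC))
cv2.imwrite('pics/s9.png',cv2.resize(s[150:280,220:380,::-1],None,fx=4.5,fy=4.5,interpolation=cv2.INTER_CUBIC))
E
```

```text
time_s: 28.88
position: [0.4562, -0.1825, 0.0417]
tool_rot: [[0.003, 1.0, 0.001], [1.0, -0.003, -0.001], [-0.001, 0.001, -1.0]]
ft_force: [-0.2, 0.4, 1.6]
grip_width: 0.0371
gripper_force: 50.6
time_s: 29.88
position: [0.4561, -0.1824, 0.1999]
tool_rot: [[0.003, 1.0, 0.002], [1.0, -0.003, -0.001], [-0.001, 0.002, -1.0]]
ft_force: [-0.4, -0.3, 0.9]
grip_width: 0.0853
gripper_force: 0.0
time_s: 30.88
position: [0.3913, -0.4018, 0.1969]
tool_rot: [[0.004, 1.0, -0.0], [1.0, -0.004, 0.001], [0.001, -0.0, -1.0]]
ft_force: [0.5, -0.2, -0.6]
grip_width: 0.0852
gripper_force: 0.0
```

View pics/t9.png

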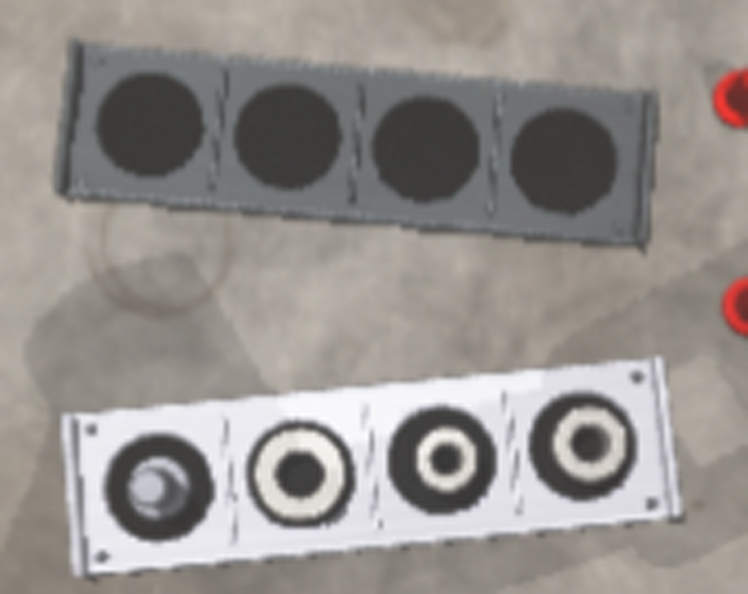

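View pics/s9.png

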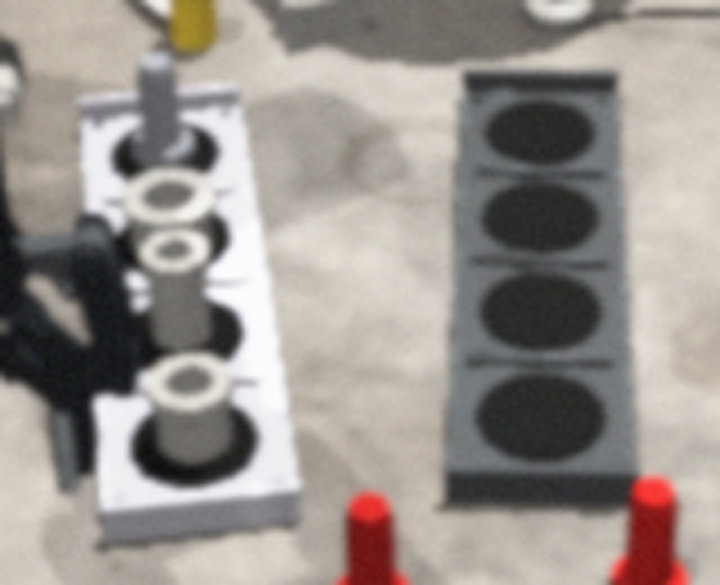

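Both views show the order from the left as pin (150,488 in the top crop), wide (301,473), tall (446,459) and medium (590,442). All four are upright and near the middle of their pads, and the dark rack is empty. I'll check the numbers, then hand in.

```bash
python3 - <<'E'
from h import *
t=optics.calibration('top'); s=optics.calibration('side')
tu=(np.array([(150,488),(301,473),(446,459),(590,442)])+.5)/4.4-.5+[235,155]
su=(np.array([(156,60),(168,195),(174,249),(190,380)])+.5)/4.5-.5+[220,150]
X=tri(t,tu,s,su); g=np.array([(.4281,.0544,.073),(.4375,-.0244,.041),(.4469,-.1039,.065),(.4562,-.1827,.049)])
e=(X-g)*1000; print(e.round(1)); 
if np.abs(e).max()<7: print(env.close_job())
E
```

```text
[[-0.3 -1.4  2.2]
 [-0.4 -1.1  1.9]
 [-0.8  0.8  1.3]
 [ 0.7  0.7  1.2]]
the job is handed in; nothing more can be done
None
```

All four parts stand upright and released on the aluminium rack in reversed order (pin, wide, tall, medium from the left), measured within about 1.5 mm of their pad centres, and the job was handed in after about 31 s; the hand-in call did not return the verdict.

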